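# Set the fallen bookend back against the archive cases

## Robot

A 7-joint arm with a two-finger parallel gripper is mounted at the origin on the work surface. World frame = base frame: x ahead of the robot, y to its left, z up, the work surface at z = 0. Lengths are in m, angles in rad, forces in N, time in s.
With the tool pointing down it reaches from about 0.4 to 0.85 m from the base axis. Payload 6.9 kg.
Tool frame: the origin (TCP) lies on the centre line of the jaws, within the pads' length; the fingertips stand 25 mm ahead of it and the grasp point (between the pads) lies 6 mm ahead of it; z points along the fingers, y is the line along which they close (so a half turn about z gives the same grasp; the last joint's range is limited). The gripper opens to 85 mm and grips with 20 to 120 N. Pads are 22 mm wide; open, the fingers measure 114 mm over their backs; the gripper's body (76 mm by 85 mm) begins 54 mm behind the grasp point. The pads swing forward as they close: fully open they stand 13 mm farther back than shut.
Start: joints at [1.246, 0.507, -0.238, 1.5, 0.126, 1.149, -0.155], TCP at [0.26, -0.568, 0.256] pointing down, gripper open.
Joint ranges: [-3.08, 3.08], [-0.24, 2.05], [-1.43, 1.35], [0, 2.5], [-1.52, 4.66], [0.17, 1.96], [-2.89, 2.89]. Speed limits (rad/s): [2.39, 2.39, 3.14, 3.14, 3.14, 3.14, 3.14].

## Interface

Orientations are given as a unit quaternion [w, x, y, z].
In Python, from station import * gives the robot as it stands.
- The arm moves only by the shell command python3 -m inch 'ROWS' [FORCE]. ROWS is JSON, a list of rows, each an object with "offset": the shift along the tool's x, y, z normalised to -1 to 1, where 1 is 100 mm, a list of three; "turn": the turn, a rotation vector about the tool's x, y, z normalised to -1 to 1, where 1 is pi/2 rad, a list of three; "fingers": the opening, from 0 (shut) to 1 (fully open). A call has 1 to 8 rows; each row is the pose to reach, as a shift and turn from the pose commanded when the call began, along the tool's axes at that moment; what a row does not reach only later rows make up. A row lasts 1/8 s, in which the tool goes at most 62.5 mm and 10.7 degrees, less where a joint would pass 70% of its speed; a pose out of reach is approached as far as the arm can. A call with a number of a shift or a turn outside -1 to 1 is refused whole. A call with a gripper value outside its range is refused whole. The fingers move at their own pace and stop on an object; FORCE is the grip in N (left out, the last holds). Time passes only in rows, so rows that repeat a pose let the fingers close. It gives the time, the measured TCP pose, the force, the opening and the grip force at its end, in the units of the state.
- observe(): the state, without advancing time (a new reading comes with each control period).
- capture(name): name is "scene" or "top"; returns (picture, depth): 400x640x3 uint8, red, green, blue; 400x640 float32, m along the optical axis (not along the pixel's ray), 0 where there is no reading.
- get_calibration(name): a dict with "camera_matrix" (3x3 intrinsics, pixels), "k1" (the pictures are not rectified: a ray, as slopes to the right and down, at radius r is drawn at 1 + k1 r^2 times it, then the intrinsics apply), "world_to_cam" (4x4, takes a point from world to camera coordinates). Camera axes: x right, y down, z forward; pixel columns grow to the right and rows downward; lengths in m; the calibration is good to about 2 mm. A picture is of the moment at which its call begins. get_calibration takes no time and is no camera call.
- hand_in(): hands the job in; it is judged then, once.
The state is a dict: "t": time; "joint_pos": joint angles; "joint_vel": joint speeds; "joint_efforts": joint torques, N m; "eef_pos": TCP position; "eef_rot": TCP orientation; "contact_force": force on the tool from outside, world axes, zero at the start; "wrist_torque": the same for the moment, N m; "finger_gap": finger opening in m; "gripper_force": force on a finger pad.
Only numpy, scipy, OpenCV 4.12 (cv2) and the standard library are available. Lean on these libraries where they do the work, as an engineer would, in place of code of your own. Each camera call takes 0.05 s, during which the arm holds its last target. There are 200 camera calls.

## Task

The bookend beside the row of archive cases has fallen on its back. Without picking it up, push its upstanding foot over, away from the cases, so that the bookend stands on its foot again; then push it along the table until the back of its upright is flush against the end of the row, roughly in the middle of that end, and leave it standing there. Do not shove the cases or disturb the tankard, the goblet or the dish.

Things in the scene. Friction and masses are not known exactly. Their poses are not given: they have to be found in the camera images.
- bookend: Grey L-shaped bookend, 0.45 to 0.8 kg, 110 mm wide (y): foot block 105 x 28 mm thick, upright plate 130 mm high over all, 5 mm thick. Standing: origin at the heel, z up, foot runs to -x, the plate's flat back is x = 0. It starts on that back, z level and towards the cases, the foot up like a wall, its z = 28 mm face towards them. It tips about the heel, past about 45 deg it falls onto its foot.
- bookend_heel (a point): Middle of the bookend's lower back edge, the edge it pivots on; equals the origin of the bookend and stays on the table, 0 mm high, both lying and standing.
- bookend_toe (a point): Middle of the free edge of the foot's underside, 105 mm from the heel: 105 mm above the table while lying, on the table when standing. The foot's end face rises 28 mm from here when standing.
- bookend_top (a point): Middle of the upright's top back edge, 130 mm from the heel: on the table and nearest to the cases while lying, 130 mm up when standing.
- case_a: The archive case nearest to the bookend, an upright grey box 80 mm (x) by 180 mm (y) by 220 mm high, 1.6 kg, loose on the table; origin at the centre of its underside, z up; its -x face, 180 mm wide, is the end of the row.
- case_b: The second archive case, the same size, standing behind the first with its origin 82 mm farther along the first one's x.
- row_end (a point): Middle of the lower edge of the row's end face, on the table; the face looks to this point's -x, towards the bookend, and its y runs along the face. The bookend's heel is to come here, with the bookend's x along this x.
- tankard: Metal tankard with a handle at +y, 80 mm across, 120 mm high, origin at the centre of its underside; leave alone.
- goblet: Turned wooden goblet, 72 mm across, 115 mm high, origin at the centre of its underside; leave alone.
- dish: Round brass dish, 110 mm across, 40 mm high, origin at the centre of its underside; leave alone.
Not all that is in view belongs to the job. Leave any blue or purple look-alike of the bookend alone.

How it is judged:
By the outcome, as a careful person would: the job done as asked, in the order asked, and still so for the second after the job is handed in, with the robot touching nothing.
It also fails if it takes over 54 s, if anything falls off the work surface, if the arm or the gripper's body presses on something with over 40 N, if the wrist force passes 120 N, or if a joint passes its speed limit or range.

## Working session

There is one attempt and no reset: what is moved stays moved. The work goes in short steps, Python scripts to look and compute and a shell command to move; the robot and the scene stay as the last step left them, time stands still between calls to the robot, and variables do not carry over. Pictures are saved under pics/ and viewed, at most 10 in all, crops included, and the job is handed in when it is done.

```bash
mkdir -p pics; ls; python3 - <<'E'
from station import *
import cv2,numpy as np
s=observe();print({k:np.round(v,3).tolist() for k,v in s.items()})
for n in("scene","top"):
    p,d=capture(n);np.savez(f"pics/{n}0.npz",p=p,d=d);cv2.imwrite(f"pics/{n}0.png",p[:,:,::-1])
    c=get_calibration(n);print(n,c)
E
```

```text
pics
{'t': 0.0, 'joint_pos': [1.247, 0.508, -0.238, 1.501, 0.126, 1.149, -0.155], 'joint_vel': [0.002, -0.001, -0.001, 0.001, -0.0, 0.002, 0.002], 'joint_efforts': [-0.001, -62.06, -2.187, -24.965, 0.013, 0.012, 0.0], 'eef_pos': [0.26, -0.568, 0.255], 'eef_rot': [-0.001, 0.977, 0.213, -0.0], 'contact_force': [-0.965, -0.459, -0.065], 'wrist_torque': [-0.01, 0.021, 0.008], 'gripper_force': 0.0, 'finger_gap': 0.086}
scene {'camera_matrix': array([[502.54535148,   0.        , 321.2871698 ],
       [  0.        , 502.54535148, 199.78881855],
       [  0.        ,   0.        ,   1.        ]]), 'k1': 0.018367059464140537, 'world_to_cam': array([[ 0.83252616,  0.55364922,  0.01930645, -0.39472911],
       [ 0.34205396, -0.48631056, -0.80405294, -0.1154849 ],
       [-0.43577435,  0.67599895, -0.59424417,  1.66351783],
       [ 0.        ,  0.        ,  0.        ,  1.        ]])}
top {'camera_matrix': array([[423.10236121,   0.        , 316.06436274],
       [  0.        , 423.10236121, 198.85267036],
       [  0.        ,   0.        ,   1.        ]]), 'k1': -0.09741370308769133, 'world_to_cam': array([[ 0.01511856, -0.99979674, -0.01333784, -0.05502219],
       [-0.99713212, -0.01408629, -0.07435804,  0.51204175],
       [ 0.07415505,  0.01442377, -0.99714241,  1.05021004],
       [ 0.        ,  0.        ,  0.        ,  1.        ]])}
```

View pics/scene0.png

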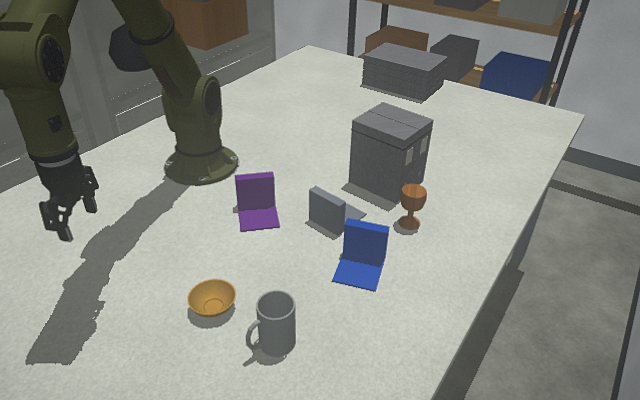

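View pics/top0.png

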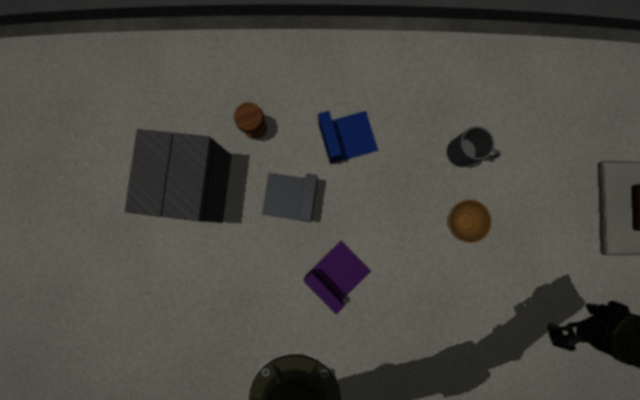

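The pictures show three L-shaped candidates:
- **Grey:** scene (330,212), top (290,196). It lies on its back with the foot up, and the plate points at the cases.
- **Blue:** scene (362,255), top (347,137).
- **Purple:** scene (257,200), top (337,277).

The grey one fits the description, being grey and fallen with its plate towards the cases. The cases are at top (175,177). I'll confirm it in a crop and measure.

```bash
cat > h.py <<'E'
from station import *
import cv2,numpy as np
def unproj(n,uv,z=None,depth=None):
    c=get_calibration(n);K=c["camera_matrix"];T=c["world_to_cam"];k=c["k1"]
    q=(np.atleast_2d(uv).astype(float)-K[:2,2])/K[0,0]
    p=q.copy()
    for _ in range(8): p=q/(1+k*(p**2).sum(1,keepdims=True))
    r=np.c_[p,np.ones(len(p))];R=T[:3,:3];o=-R.T@T[:3,3]
    w=r@R
    s=(z-o[2])/w[:,2] if depth is None else depth
    return o+w*np.asarray(s)[:,None]
def cloud(n,d,box):
    u0,v0,u1,v1=box;v,u=np.mgrid[v0:v1,u0:u1];uv=np.c_[u.ravel(),v.ravel()];dd=d[v0:v1,u0:u1].ravel()
    m=dd>0;return uv[m],unproj(n,uv[m],depth=dd[m])
def proj(n,X):
    c=get_calibration(n);K=c["camera_matrix"];T=c["world_to_cam"];X=np.atleast_2d(X)@T[:3,:3].T+T[:3,3]
    p=X[:,:2]/X[:,2:];p=p*(1+c["k1"]*(p**2).sum(1,keepdims=True));return p*K[0,0]+K[:2,2]
E
python3 - <<'E'
from h import *
t=np.load("pics/top0.npz");s=np.load("pics/scene0.npz")
a=cv2.resize(cv2.convertScaleAbs(t["p"][90:330,110:400],alpha=2.2),None,fx=1.35,fy=1.35,interpolation=2)
b=cv2.resize(s["p"][90:300,220:450],None,fx=1.7,fy=1.7,interpolation=2)
h=max(a.shape[0],b.shape[0]);f=lambda x:cv2.copyMakeBorder(x,0,h-x.shape[0],0,0,0)
cv2.imwrite("pics/crop1.png",np.hstack([f(a),f(b)])[:,:,::-1])
def rect(P):
    (c,wh,an)=cv2.minAreaRect((P[:,:2]*1000).astype(np.float32));return np.round(c,1),np.round(wh,1),round(an,1)
for n,dat,boxes in(("top",t,dict(cases=(115,115,235,235),grey=(255,168,325,226),blue=(310,100,390,168),purple=(295,235,380,320),goblet=(225,95,275,145),tank=(445,118,505,170),dish=(440,195,500,250))),
  ("scene",s,dict(cases=(340,95,440,205),grey=(300,180,345,238),greyplate=(346,203,372,230),blue=(325,215,392,292),purple=(230,168,285,235)))):
  for k,b in boxes.items():
    uv,P=cloud(n,dat["d"],b)
    hi=P[P[:,2]>.012]
    print(n,k,len(hi),"zmax",np.round(np.percentile(hi[:,2],98),3) if len(hi) else None)
    if len(hi):
        top=hi[hi[:,2]>np.percentile(hi[:,2],98)-.012]
        print("  all",rect(hi)," top",rect(top))
    lo=P[(P[:,2]<.008)];print("  table z",np.round(np.median(lo[:,2]),4) if len(lo) else None)
E
```

```text
top cases 8105 zmax 0.221
  all (array([583. , 251.1]), array([184.9, 257.5]), 84.0)  top (array([547.2, 265.4]), array([163.4, 181. ]), 84.5)
  table z -0.0014
top grey 610 zmax 0.107
  all (array([512.2, -30.3]), array([ 28.1, 110.2]), 82.3)  top (array([512.2, -30.3]), array([ 28. , 110.1]), 82.2)
  table z 0.0009
top blue 690 zmax 0.107
  all (array([661.8, -79. ]), array([108.7,  28.2]), 17.4)  top (array([661.9, -79. ]), array([108.6,  28.1]), 17.5)
  table z -0.0002
top purple 730 zmax 0.107
  all (array([289.8, -69.1]), array([109.6,  29.2]), 43.5)  top (array([289.6, -69. ]), array([109.5,  28.8]), 43.5)
  table z -0.0004
top goblet 764 zmax 0.117
  all (array([698.2, 113.7]), array([69.9, 68.6]), 4.5)  top (array([698.7, 114.7]), array([68.7, 66.6]), 4.5)
  table z -0.0011
top tank 1243 zmax 0.12
  all (array([ 645.4, -435.7]), array([ 79. , 105.3]), 14.2)  top (array([ 642.2, -423.7]), array([76.9, 77.9]), 0.1)
  table z -0.0007
top dish 983 zmax 0.041
  all (array([ 462.8, -431.4]), array([107.3, 106. ]), 0.3)  top (array([ 462.8, -431.4]), array([107.3, 106. ]), 0.3)
  table z -0.0007
scene cases 6634 zmax 0.224
  all (array([473.9, 430.5]), array([235.7, 942.5]), 23.1)  top (array([544.4, 265.5]), array([171.4, 185.3]), 84.9)
  table z 0.002
scene grey 1230 zmax 0.109
  all (array([542.3, -44.7]), array([ 59.7, 184.6]), 66.1)  top (array([509.3, -29.5]), array([ 34.1, 112.7]), 82.5)
  table z 0.0019
scene greyplate 260 zmax 0.11
  all (array([599.6, -16.2]), array([ 62.9, 204.2]), 30.7)  top (array([641.2, -84.3]), array([69., 34.]), 15.8)
  table z 0.0034
scene blue 1823 zmax 0.108
  all (array([644.3, -69.2]), array([100.3, 259.7]), 58.4)  top (array([660.4, -78.4]), array([109.1,  34.1]), 16.3)
  table z 0.0029
scene purple 1237 zmax 0.109
  all (array([252.8, -37.8]), array([110.3, 298.2]), 48.4)  top (array([288.6, -69.5]), array([109.4,  35.9]), 45.5)
  table z 0.0031
```

View pics/crop1.png

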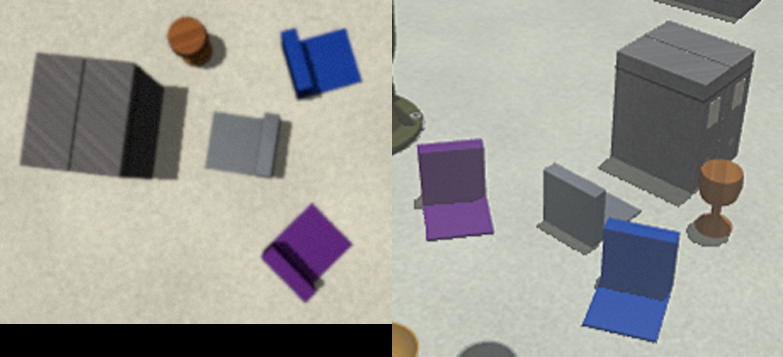

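The crop confirms it: the grey L (crop right, about 575,205; crop left, about 245,145) lies on its back with its plate towards the cases. I'll move above the plate side with the tool's x axis along the row direction and the fingers half open.

```bash
python3 -m inch '[{"offset":[0.3,-0.3,0],"turn":[0,0,-0.11],"fingers":0.5},{"offset":[0.6,-0.6,0],"turn":[0,0,-0.22],"fingers":0.5},{"offset":[0.8,-0.8,0],"turn":[0,0,-0.33],"fingers":0.5},{"offset":[1,-1,0],"turn":[0,0,-0.44],"fingers":0.5},{"offset":[1,-1,0],"turn":[0,0,-0.55],"fingers":0.5},{"offset":[1,-1,0],"turn":[0,0,-0.65],"fingers":0.5},{"offset":[1,-1,0],"turn":[0,0,-0.65],"fingers":0.5}]'
python3 -m inch '[{"offset":[0.5,0.2,0],"turn":[0,0,0],"fingers":0.5},{"offset":[1,0.4,0],"turn":[0,0,0],"fingers":0.5},{"offset":[1,0.4,0],"turn":[0,0,0],"fingers":0.5}]'
python3 -m inch '[{"offset":[0.5,0.2,0],"turn":[0,0,0],"fingers":0.5},{"offset":[1,0.4,0],"turn":[0,0,0],"fingers":0.5},{"offset":[1,0.4,0],"turn":[0,0,0],"fingers":0.5},{"offset":[1,0.4,0],"turn":[0,0,0],"fingers":0.5}]'
```

```text
t: 0.98
eef_pos: [0.3094, -0.4355, 0.2559]
eef_rot: [-0.0, 0.749, 0.663, 0.0]
contact_force: [-0.1, -0.2, -0.9]
finger_gap: 0.0427
gripper_force: 0.0
t: 1.35
eef_pos: [0.3637, -0.3371, 0.2567]
eef_rot: [0.0, 0.747, 0.665, 0.001]
contact_force: [0.1, -0.5, 0.6]
finger_gap: 0.0427
gripper_force: 0.0
t: 1.85
eef_pos: [0.4126, -0.2476, 0.2561]
eef_rot: [-0.0, 0.749, 0.662, -0.0]
contact_force: [-1.1, -0.4, -1.0]
finger_gap: 0.0429
gripper_force: 0.0
```

```bash
python3 -m inch '[{"offset":[0.5,0.12,0],"turn":[0,0,0],"fingers":0.5},{"offset":[1,0.25,0],"turn":[0,0,0],"fingers":0.5},{"offset":[1,0.25,0],"turn":[0,0,0],"fingers":0.5}]'
python3 -m inch '[{"offset":[0.5,0.12,0],"turn":[0,0,0],"fingers":0.5},{"offset":[1,0.25,0],"turn":[0,0,0],"fingers":0.5},{"offset":[1,0.25,0],"turn":[0,0,0],"fingers":0.5}]'
python3 -m inch '[{"offset":[0.4,0.1,0],"turn":[0,0,0],"fingers":0.5},{"offset":[0.83,0.21,0],"turn":[0,0,0],"fingers":0.5},{"offset":[0.83,0.21,0],"turn":[0,0,0],"fingers":0.5},{"offset":[0.83,0.21,0],"turn":[0,0,0],"fingers":0.5}]'
python3 - <<'E'
from h import *
p,d=capture("top");uv,P=cloud("top",d,(255,150,330,240))
m=(P[:,2]>.09)&(P[:,2]<.118)&(P[:,1]<-.005)
print(cv2.minAreaRect((P[m,:2]*1000).astype(np.float32)),m.sum())
E
```

```text
t: 2.22
eef_pos: [0.4507, -0.1482, 0.2565]
eef_rot: [-0.0, 0.747, 0.664, 0.001]
contact_force: [-0.8, -0.3, 0.4]
finger_gap: 0.0432
gripper_force: 0.0
t: 2.6
eef_pos: [0.4876, -0.0522, 0.2564]
eef_rot: [-0.0, 0.747, 0.664, 0.001]
contact_force: [0.0, -1.2, -0.2]
finger_gap: 0.0428
gripper_force: 0.0
t: 3.1
eef_pos: [0.5172, 0.0232, 0.2558]
eef_rot: [0.0, 0.749, 0.662, -0.001]
contact_force: [-0.3, -0.4, 0.8]
finger_gap: 0.0431
gripper_force: 0.0
((553.1871948242188, -40.06459426879883), (37.78925323486328, 151.04542541503906), 75.1168212890625) 346
```

```bash
python3 -m inch '[{"offset":[0,0,0.4],"turn":[0,0,0],"fingers":0.5},{"offset":[0,0,0.8],"turn":[0,0,0],"fingers":0.5},{"offset":[0,0,0.8],"turn":[0,0,0],"fingers":0.5}]'
python3 -m inch '[{"offset":[0,0,0.4],"turn":[0,0,0],"fingers":0.5},{"offset":[0,0,0.7],"turn":[0,0,0],"fingers":0.5},{"offset":[0,0,0.7],"turn":[0,0,0],"fingers":0.5},{"offset":[0,0,0.7],"turn":[0,0,0],"fingers":0.5}]'
python3 -m inch '[{"offset":[-0.1,0,0],"turn":[0,0,0],"fingers":0.5},{"offset":[-0.2,0,0],"turn":[0,0,0],"fingers":0.5},{"offset":[-0.3,0,0],"turn":[0,0,0],"fingers":0.5},{"offset":[-0.4,0,0],"turn":[0,0,0],"fingers":0.5},{"offset":[-0.5,0,0],"turn":[0,0,0],"fingers":0.5},{"offset":[-0.55,0,0],"turn":[0,0,0],"fingers":0.5},{"offset":[-0.55,0,0],"turn":[0,0,0],"fingers":0.5}]'
python3 - <<'E'
from h import *
p,d=capture("scene");cv2.imwrite("pics/s2.png",cv2.resize(p[130:290,220:420],None,fx=3,fy=3,interpolation=2)[:,:,::-1])
E
```

```text
t: 3.52
eef_pos: [0.5155, 0.0233, 0.1742]
eef_rot: [-0.001, 0.749, 0.662, -0.003]
contact_force: [-0.0, 0.4, 0.2]
finger_gap: 0.0433
gripper_force: 0.0
t: 4.03
eef_pos: [0.5185, 0.0256, 0.1081]
eef_rot: [0.001, 0.749, 0.663, 0.001]
contact_force: [0.1, 0.5, 0.8]
finger_gap: 0.0422
gripper_force: 0.0
t: 4.9
eef_pos: [0.5108, -0.0293, 0.1062]
eef_rot: [-0.0, 0.748, 0.663, -0.0]
contact_force: [0.9, 1.1, 0.1]
finger_gap: 0.0427
gripper_force: 0.9
```

View pics/s2.png

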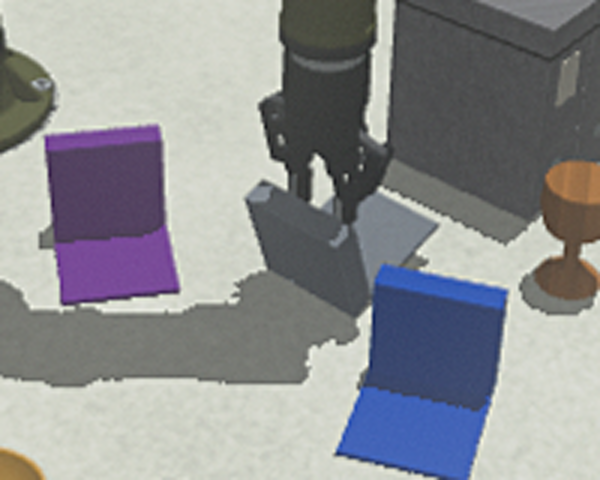

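The crop shows the foot leaning away (about 310,250) with the plate lifting (390,230), so it is tipping and not sliding. I'll keep going.

```bash
python3 -m inch '[{"offset":[-0.1,0,0],"turn":[0,0,0],"fingers":0.5},{"offset":[-0.2,0,0],"turn":[0,0,0],"fingers":0.5},{"offset":[-0.3,0,0],"turn":[0,0,0],"fingers":0.5},{"offset":[-0.4,0,0],"turn":[0,0,0],"fingers":0.5},{"offset":[-0.5,0,0],"turn":[0,0,0],"fingers":0.5},{"offset":[-0.6,0,0],"turn":[0,0,0],"fingers":0.5},{"offset":[-0.7,0,0],"turn":[0,0,0],"fingers":0.5},{"offset":[-0.75,0,0],"turn":[0,0,0],"fingers":0.5}]'
python3 -m inch '[{"offset":[0,0,0],"turn":[0,0,0],"fingers":0.5},{"offset":[0,0,0],"turn":[0,0,0],"fingers":0.5}]'
python3 - <<'E'
from h import *
p,d=capture("scene");cv2.imwrite("pics/s3.png",cv2.resize(p[130:290,220:420],None,fx=3,fy=3,interpolation=2)[:,:,::-1])
E
```

```text
t: 5.95
eef_pos: [0.5016, -0.1041, 0.1062]
eef_rot: [0.0, 0.748, 0.663, -0.0]
contact_force: [-0.2, 0.1, 0.1]
finger_gap: 0.0425
gripper_force: 0.0
t: 6.2
eef_pos: [0.5019, -0.1028, 0.1064]
eef_rot: [-0.0, 0.748, 0.664, 0.0]
contact_force: [-0.4, -0.2, 0.6]
finger_gap: 0.043
gripper_force: 0.0
```

View pics/s3.png

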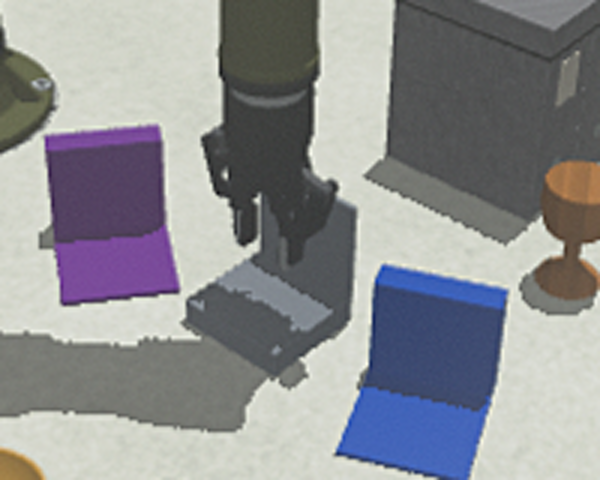

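It now stands on its foot (crop about 270,310), with the plate upright at 310,250. I'll back off behind the toe and measure.

```bash
python3 -m inch '[{"offset":[-0.3,0,0],"turn":[0,0,0],"fingers":0.5},{"offset":[-0.7,0,0],"turn":[0,0,0],"fingers":0.5},{"offset":[-1,0,0],"turn":[0,0,0],"fingers":0.5},{"offset":[-1,0,0],"turn":[0,0,0],"fingers":0.5},{"offset":[-1,0,0],"turn":[0,0,0],"fingers":0.5}]'
cat > m.py <<'E'
from h import *
def rect(P):
    (c,wh,an)=cv2.minAreaRect((P[:,:2]*1000).astype(np.float32));return np.round(c,1),np.round(wh,1),round(an,2)
def meas(dump=None):
    for n in("top","scene"):
        p,d=capture(n)
        if dump: np.savez(f"pics/{dump}_{n}.npz",p=p,d=d)
        uv,P=cloud(n,d,(0,0,640,400))
        roi=(P[:,0]>.42)&(P[:,0]<.605)&(P[:,1]>-.21)&(P[:,1]<.182)
        pl=P[roi&(P[:,2]>.121 if n=="top" else roi&(P[:,2]>.05))&(P[:,2]<.138)]
        ft=P[roi&(P[:,2]>.022)&(P[:,2]<.034)]
        cs=P[(P[:,2]>.213)&(P[:,2]<.23)&(P[:,0]>.42)&(P[:,0]<.66)&(P[:,1]>.15)&(P[:,1]<.37)]
        for k,Q in(("plate",pl),("foot",ft),("case",cs)):
            if len(Q)>20: print(n,k,len(Q),rect(Q),"zmed",np.round(np.median(Q[:,2]),4))
if __name__=="__main__":
    import sys;meas(sys.argv[1] if len(sys.argv)>1 else None);print(np.round(observe()["eef_pos"],4))
E
python3 m.py a
```

```text
t: 6.88
eef_pos: [0.4901, -0.2015, 0.1063]
eef_rot: [-0.0, 0.748, 0.664, 0.0]
contact_force: [0.2, 0.7, 0.5]
finger_gap: 0.0434
gripper_force: 0.0
top plate 170 (array([529.5, -10. ]), array([403.3, 103.4]), 63.65) zmed 0.1293
top foot 1748 (array([521.2,  17.2]), array([343.1, 111.6]), 81.01) zmed 0.0269
top case 6311 (array([547.4, 264.9]), array([163.4, 181.3]), 84.31) zmed 0.2185
scene plate 1273 (array([515.4, -12.2]), array([409.5, 116.4]), 80.74) zmed 0.0996
scene foot 955 (array([519.5,  18.2]), array([347.9, 116.3]), 81.16) zmed 0.0295
scene case 1753 (array([545.1, 264.8]), array([171.2, 182.3]), 84.35) zmed 0.2214
[ 0.4902 -0.201   0.1064]
```

```bash
cat > m.py <<'E'
from h import *
import sys
def rect(P):
    (c,wh,an)=cv2.minAreaRect((P[:,:2]*1000).astype(np.float32));return np.round(c,1),np.round(wh,1),round(an,2)
def fitface(Q):  # PCA line in xy of a vertical face
    c=np.median(Q[:,:2],0);_,_,V=np.linalg.svd(Q[:,:2]-Q[:,:2].mean(0),full_matrices=False);n=V[1]*np.sign(V[1][1])
    return np.round(Q[:,:2].mean(0)*1000,1),round(np.degrees(np.arctan2(n[1],n[0])),2),round(float(np.std((Q[:,:2]-Q[:,:2].mean(0))@n)*1000),1)
def meas(data,ylo,yhi,xlo=.42,xhi=.605):
    for n,d in data.items():
        uv,P=cloud(n,d,(0,0,640,400))
        roi=(P[:,0]>xlo)&(P[:,0]<xhi)&(P[:,1]>ylo)&(P[:,1]<yhi)
        pt=P[roi&(P[:,2]>.122)&(P[:,2]<.138)]
        ft=P[roi&(P[:,2]>.020)&(P[:,2]<.036)]
        pf=P[roi&(P[:,2]>.045)&(P[:,2]<.12)]
        cs=P[(P[:,2]>.213)&(P[:,2]<.23)&(P[:,0]>.42)&(P[:,0]<.66)&(P[:,1]>.15)&(P[:,1]<.37)]
        cf=P[(P[:,2]>.02)&(P[:,2]<.2)&(P[:,0]>.46)&(P[:,0]<.61)&(P[:,1]>.17)&(P[:,1]<.2)]
        for k,Q in(("platetop",pt),("foot",ft),("case",cs)):
            if len(Q)>20: print(n,k,len(Q),*rect(Q),"z",np.round(np.median(Q[:,2]),4))
        for k,Q in(("plateface",pf),("caseface",cf)):
            if len(Q)>50: print(n,k,len(Q),*fitface(Q))
if __name__=="__main__":
    a=sys.argv;name=a[1]
    try: data={n:np.load(f"pics/{name}_{n}.npz")["d"] for n in("top","scene")}
    except FileNotFoundError:
        data={}
        for n in("top","scene"):
            p,d=capture(n);np.savez(f"pics/{name}_{n}.npz",p=p,d=d);data[n]=d
    meas(data,float(a[2]),float(a[3]));print(np.round(observe()["eef_pos"],4))
E
python3 m.py a -.16 .12
```

```text
top platetop 112 [510.1 -49.9] [  5.  108.4] 82.31 z 0.1289
top foot 1742 [ 502.5 -102. ] [100.2 110. ] 82.32 z 0.0269
top case 6311 [547.4 264.9] [163.4 181.3] 84.31 z 0.2185
top caseface 1326 [534.5 185. ] 84.21 0.5
scene platetop 141 [507.4 -49.3] [ 10.2 110.1] 81.2 z 0.1292
scene foot 982 [ 500.9 -100.3] [107.8 113.9] 82.73 z 0.0296
scene case 1753 [545.1 264.8] [171.2 182.3] 84.35 z 0.2214
scene plateface 705 [508.8 -50.4] 82.4 1.8
scene caseface 2261 [537.1 185.4] 84.32 2.4
[ 0.4902 -0.201   0.1064]
```

The bookend is standing with its heel at about (0.510,-0.047) and heading 82.3°. The row end is at about (0.539,0.185) and heading 84.3°. I'll push low on the toe face with both fingers.

```bash
python3 -m inch '[{"offset":[0,0,0.3],"turn":[0,0,0.008],"fingers":0.7},{"offset":[0,0,0.6],"turn":[0,0,0.008],"fingers":0.7},{"offset":[0,0,0.76],"turn":[0,0,0.008],"fingers":0.7},{"offset":[0,0,0.76],"turn":[0,0,0.008],"fingers":0.7},{"offset":[0,0,0.76],"turn":[0,0,0.008],"fingers":0.7}]'
python3 -m inch '[{"offset":[0.15,0,0],"turn":[0,0,0],"fingers":0.7},{"offset":[0.25,0,0],"turn":[0,0,0],"fingers":0.7},{"offset":[0.35,0,0],"turn":[0,0,0],"fingers":0.7},{"offset":[0.45,0,0],"turn":[0,0,0],"fingers":0.7},{"offset":[0.55,0,0],"turn":[0,0,0],"fingers":0.7},{"offset":[0.65,0,0],"turn":[0,0,0],"fingers":0.7},{"offset":[0.75,0,0],"turn":[0,0,0],"fingers":0.7},{"offset":[0.8,0,0],"turn":[0,0,0],"fingers":0.7}]'
python3 m.py b -.14 .15
```

```text
t: 7.6
eef_pos: [0.4905, -0.2022, 0.0311]
eef_rot: [0.0, 0.752, 0.659, 0.0]
contact_force: [-0.9, -0.2, 0.7]
finger_gap: 0.0599
gripper_force: 0.0
t: 8.6
eef_pos: [0.5005, -0.1228, 0.0304]
eef_rot: [0.0, 0.752, 0.659, -0.0]
contact_force: [-0.7, -5.0, 3.6]
finger_gap: 0.0598
gripper_force: 2.6
top platetop 114 [514.2 -11.1] [  5.1 108.9] 82.31 z 0.1287
top foot 1228 [507.5 -62.7] [ 99.2 109.8] 82.59 z 0.0267
top case 6305 [547.1 265.5] [163.7 180.5] 84.44 z 0.2185
top plateface 115 [498.4 -33.7] 133.0 23.6
top caseface 1314 [534.7 185. ] 84.22 0.5
scene platetop 173 [506.5 -64.6] [132.2  96.2] 77.01 z 0.1285
scene foot 614 [506.9 -71. ] [128.2 107.2] 82.39 z 0.0294
scene case 1755 [545.  263.1] [170.4 182.8] 84.45 z 0.2213
scene plateface 1274 [511.6 -71.5] 169.98 37.6
scene caseface 2243 [536.9 185.5] 84.34 2.3
[ 0.5006 -0.1222  0.0303]
```

```bash
python3 -m inch '[{"offset":[0.1,0,0],"turn":[0,0,0],"fingers":0.7},{"offset":[0.2,0,0],"turn":[0,0,0],"fingers":0.7},{"offset":[0.3,0,0],"turn":[0,0,0],"fingers":0.7},{"offset":[0.4,0.01,0],"turn":[0,0,0],"fingers":0.7},{"offset":[0.5,0.01,0],"turn":[0,0,0],"fingers":0.7},{"offset":[0.6,0.01,0],"turn":[0,0,0],"fingers":0.7},{"offset":[0.7,0.01,0],"turn":[0,0,0],"fingers":0.7},{"offset":[0.8,0.01,0],"turn":[0,0,0],"fingers":0.7}]'
python3 -m inch '[{"offset":[0.1,0,0],"turn":[0,0,0],"fingers":0.7},{"offset":[0.2,0,0],"turn":[0,0,0],"fingers":0.7},{"offset":[0.3,0,0],"turn":[0,0,0],"fingers":0.7},{"offset":[0.4,0.01,0],"turn":[0,0,0],"fingers":0.7},{"offset":[0.5,0.01,0],"turn":[0,0,0],"fingers":0.7},{"offset":[0.6,0.01,0],"turn":[0,0,0],"fingers":0.7},{"offset":[0.7,0.01,0],"turn":[0,0,0],"fingers":0.7},{"offset":[0.7,0.01,0],"turn":[0,0,0],"fingers":0.7}]'
python3 m.py c 0.08 .178; python3 m.py c 0.04 .11
```

```text
t: 9.7
eef_pos: [0.512, -0.0432, 0.0302]
eef_rot: [-0.0, 0.752, 0.659, -0.0]
contact_force: [-0.4, -2.2, -1.6]
finger_gap: 0.0595
gripper_force: 1.1
t: 10.7
eef_pos: [0.5226, 0.027, 0.0305]
eef_rot: [-0.0, 0.752, 0.659, 0.001]
contact_force: [0.1, -0.1, -0.1]
finger_gap: 0.0598
gripper_force: 0.0
top platetop 104 [547.2 142.4] [122.3  43.2] 13.99 z 0.1281
top foot 195 [531.3 154.2] [146.1  34.8] 31.38 z 0.0264
top case 6292 [547.  265.4] [163.7 180.4] 84.23 z 0.2185
top plateface 194 [519.6 143.2] 99.5 8.3
top caseface 1320 [534.8 185. ] 84.19 0.5
scene platetop 106 [559.9 144.3] [102.1  42.2] 17.03 z 0.1289
scene foot 226 [557.2 124.9] [106.5  93.8] 7.94 z 0.0298
scene case 1675 [544.  263.6] [171.6 184.5] 84.77 z 0.2214
scene plateface 589 [549.9 141.1] 94.75 11.0
scene caseface 1440 [554.  183.8] 83.99 2.4
[0.5225 0.0258 0.0304]
top case 6292 [547.  265.4] [163.7 180.4] 84.23 z 0.2185
top caseface 1320 [534.8 185. ] 84.19 0.5
scene foot 247 [530.3  74.9] [111.7  69.4] 0.04 z 0.0289
scene case 1675 [544.  263.6] [171.6 184.5] 84.77 z 0.2214
scene caseface 1440 [554.  183.8] 83.99 2.4
[0.5225 0.0258 0.0304]
```

```bash
python3 - <<'E'
from m import *
for n in("top","scene"):
    d=np.load(f"pics/c_{n}.npz")["d"];uv,P=cloud(n,d,(0,0,640,400))
    m=np.zeros(d.shape,np.uint8);q=(P[:,2]>.122)&(P[:,2]<.136)&(P[:,1]>.1)&(P[:,1]<.175)&(P[:,0]>.45)&(P[:,0]<.62)
    m[uv[q,1],uv[q,0]]=1
    k,l,s,c=cv2.connectedComponentsWithStats(m)
    for i in range(1,k):
        if s[i,4]>8: print(n,s[i],*rect(P[(l[uv[:,1],uv[:,0]]==i)]))
a=np.load("pics/c_top.npz")["p"][120:280,150:350];b=np.load("pics/c_scene.npz")["p"][120:280,290:450]
f=lambda x,g:cv2.resize(x,None,fx=g,fy=g,interpolation=2)
cv2.imwrite("pics/c.png",np.hstack([cv2.convertScaleAbs(f(a,2.2),alpha=2.2),f(b,2.2)])[:,:,::-1])
E
```

```text
top [236 162   4   5  12] [583.1 134. ] [ 4.4 11.4] 73.96
top [229 174   7  34  90] [520.9 142.1] [ 6.  76.7] 82.68
scene [359 159  24  14 101] [547.5 138.5] [15.4 83.9] 84.5
```

View pics/c.png

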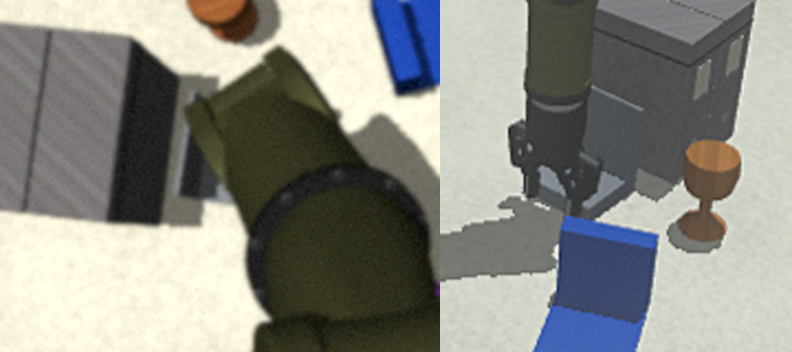

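The left crop shows the plate edge (200,160) about 40 mm short of the case face and nearly parallel to it. The right crop shows it standing. I'll approach slowly, turning 1.8° to match the face.

```bash
python3 -m inch '[{"offset":[0.06,0,0],"turn":[0,0,-0.005],"fingers":0.7},{"offset":[0.12,0,0],"turn":[0,0,-0.01],"fingers":0.7},{"offset":[0.18,0,0],"turn":[0,0,-0.015],"fingers":0.7},{"offset":[0.24,-0.01,0],"turn":[0,0,-0.02],"fingers":0.7},{"offset":[0.29,-0.01,0],"turn":[0,0,-0.02],"fingers":0.7},{"offset":[0.33,-0.01,0],"turn":[0,0,-0.02],"fingers":0.7},{"offset":[0.36,-0.01,0],"turn":[0,0,-0.02],"fingers":0.7},{"offset":[0.38,-0.01,0],"turn":[0,0,-0.02],"fingers":0.7}]'
cat > n.py <<'E'
from m import *
def comp(n,d,zl,zh,yl,yh,xl=.45,xh=.62):
    uv,P=cloud(n,d,(0,0,640,400));m=np.zeros(d.shape,np.uint8)
    q=(P[:,2]>zl)&(P[:,2]<zh)&(P[:,1]>yl)&(P[:,1]<yh)&(P[:,0]>xl)&(P[:,0]<xh);m[uv[q,1],uv[q,0]]=1
    k,l,s,c=cv2.connectedComponentsWithStats(m);i=1+s[1:,4].argmax();return P[l[uv[:,1],uv[:,0]]==i]
d={}
for n in("top","scene"):
    p,d[n]=capture(n);np.savez(f"pics/{sys.argv[1]}_{n}.npz",p=p,d=d[n])
    for nm,a in dict(plate=(.122,.136,.12,.195),case=(.213,.23,.15,.37,.42,.66),face=(.14,.2,.17,.2)).items():
        Q=comp(n,d[n],*a)
        if nm=="face": print(n,nm,*fitface(Q))
        else: print(n,nm,len(Q),*rect(Q),"x",np.round([Q[:,0].min(),Q[:,0].max()],4))
print({k:np.round(observe()[k],4) for k in("t","eef_pos","contact_force")})
E
python3 n.py d
```

```text
t: 11.8
eef_pos: [0.5262, 0.0631, 0.0303]
eef_rot: [0.0, 0.742, 0.67, -0.0]
contact_force: [-0.5, -3.8, 2.7]
finger_gap: 0.0599
gripper_force: 2.1
top plate 77 [498.3 188.9] [ 2.1 96.4] 83.84 x [0.4504 0.5462]
top case 6295 [547.  265.9] [164.4 180.3] 84.51 x [0.4505 0.6424]
top face [533.3 185.5] 84.2 0.5
scene plate 190 [563.6 177.1] [ 19.1 113.5] 83.38 x [0.5079 0.6199]
scene case 1528 [545.5 264.2] [169.  182.6] 84.62 x [0.46  0.641]
scene face [564.6 182.6] 84.2 2.5
{'t': np.float64(11.9), 'eef_pos': array([0.5263, 0.0634, 0.0303]), 'contact_force': array([-0.9915, -2.1655,  1.6736])}
```

```bash
python3 - <<'E'
from m import *
d=np.load("pics/d_top.npz")["d"];uv,P=cloud("top",d,(0,0,640,400))
q=(P[:,2]>.120)&(P[:,2]<.136)&(P[:,1]>.165)&(P[:,1]<.1845)&(P[:,0]>.45)&(P[:,0]<.6);print(np.round(P[q][np.argsort(P[q][:,0])][::4]*1000,1).tolist())
d=np.load("pics/d_scene.npz")["d"];uv,P=cloud("scene",d,(0,0,640,400))
q=(P[:,2]>.05)&(P[:,2]<.12)&(P[:,1]>.155)&(P[:,1]<.177)&(P[:,0]>.5)&(P[:,0]<.6);print(q.sum(),fitface(P[q]),P[q][:,0].min(),P[q][:,0].max())
E
python3 -m inch '[{"offset":[0.02,0,0],"turn":[0,0,0],"fingers":0.7},{"offset":[0.04,0,0],"turn":[0,0,0],"fingers":0.7},{"offset":[0.04,0,0],"turn":[0,0,0],"fingers":0.7}]'
python3 - <<'E'
from m import *
p,d=capture("top");uv,P=cloud("top",d,(0,0,640,400))
q=(P[:,2]>.120)&(P[:,2]<.136)&(P[:,1]>.165)&(P[:,1]<.1865)&(P[:,0]>.45)&(P[:,0]<.6);print(np.round(P[q][np.argsort(P[q][:,0])][::4]*1000,1).tolist())
E
```

```text
[[482.6, 183.1, 130.4], [485.0, 181.6, 127.7], [487.4, 181.9, 126.9], [490.0, 178.6, 121.8], [494.0, 181.2, 130.4], [496.5, 181.9, 128.1], [498.8, 177.2, 128.6], [503.3, 179.6, 128.8], [505.6, 177.1, 129.8], [507.8, 179.5, 129.7], [510.4, 178.0, 127.0], [512.9, 176.4, 124.4], [516.8, 176.8, 132.4], [519.5, 178.2, 127.4], [521.9, 178.5, 126.6], [524.7, 174.8, 122.7], [528.5, 178.0, 129.5], [531.2, 176.5, 126.4], [536.1, 184.4, 123.3], [546.2, 184.1, 135.1], [583.9, 179.7, 130.2], [585.1, 179.4, 122.4], [587.0, 171.6, 125.8], [588.8, 170.9, 129.0], [592.1, 179.6, 122.6], [596.4, 179.1, 125.2]]
398 (array([556.2, 173. ]), np.float64(86.97), 2.3) 0.5080472927309158 0.599275332015521
t: 12.28
eef_pos: [0.5268, 0.0676, 0.0303]
eef_rot: [-0.0, 0.742, 0.671, 0.0]
contact_force: [-0.8, -1.7, 0.4]
finger_gap: 0.0598
gripper_force: 1.1
[[482.5, 185.2, 131.4], [484.9, 186.0, 128.7], [489.5, 186.2, 128.6], [491.7, 183.5, 130.4], [494.4, 182.8, 124.2], [498.6, 186.1, 130.0], [501.1, 182.1, 127.9], [503.5, 182.7, 125.8], [506.1, 181.3, 122.6], [510.2, 184.8, 127.7], [512.4, 182.1, 129.4], [515.0, 180.8, 125.8], [519.0, 186.3, 131.8], [521.5, 184.6, 129.9], [523.4, 186.0, 133.6], [524.8, 180.2, 120.2], [526.6, 186.1, 124.6], [528.5, 180.2, 129.8], [530.6, 179.8, 131.6], [535.2, 184.7, 131.3], [584.0, 180.0, 129.2], [586.5, 180.3, 128.2], [588.6, 175.3, 129.9], [591.7, 178.9, 125.3], [598.3, 178.6, 127.4]]
```

```bash
for i in 1; do python3 -m inch '[{"offset":[0.01,0,0],"turn":[0,0,0],"fingers":0.7},{"offset":[0.01,0,0],"turn":[0,0,0],"fingers":0.7}]'; done
python3 -m inch '[{"offset":[0.01,0,0],"turn":[0,0,0],"fingers":0.7},{"offset":[0.01,0,0],"turn":[0,0,0],"fingers":0.7}]'
python3 n.py e
python3 - <<'E'
from m import *
d=np.load("pics/e_top.npz")["d"];uv,P=cloud("top",d,(0,0,640,400))
for lo,hi in((.122,.135),(.145,.2)):
  q=(P[:,2]>lo)&(P[:,2]<hi)&(P[:,1]>.165)&(P[:,1]<.192)&(P[:,0]>.48)&(P[:,0]<.536)
  y=(P[q]@[.101,.995,0]);print(lo,np.histogram(y*1000,bins=np.arange(226,244)))
E
```

```text
t: 12.58
eef_pos: [0.5268, 0.068, 0.0303]
eef_rot: [-0.0, 0.742, 0.67, 0.0]
contact_force: [-0.2, -2.5, 0.9]
finger_gap: 0.0597
gripper_force: 1.5
t: 12.82
eef_pos: [0.5269, 0.0688, 0.0303]
eef_rot: [0.0, 0.742, 0.67, -0.0]
contact_force: [-0.3, -4.4, 1.3]
finger_gap: 0.0597
gripper_force: 2.0
top plate 86 [505.1 185.9] [ 7.2 55.6] 83.85 x [0.4778 0.533 ]
top case 6305 [546.9 265.2] [163.3 180.4] 84.28 x [0.4504 0.643 ]
top face [499.3 188.9] 84.15 0.5
scene plate 159 [565.4 180.4] [ 14.6 108.9] 83.16 x [0.5115 0.6198]
scene case 1508 [545.5 264.4] [170.9 182.3] 84.36 x [0.4623 0.6435]
scene face [565.7 182.7] 84.26 2.3
{'t': np.float64(12.925), 'eef_pos': array([0.5269, 0.0688, 0.0303]), 'contact_force': array([-0.6181, -3.9936,  1.1886])}
0.122 (array([ 0,  0,  0,  0,  0,  0, 10, 14, 10,  9,  8, 12, 17,  2,  0,  0,  0]), array([226, 227, 228, 229, 230, 231, 232, 233, 234, 235, 236, 237, 238,
       239, 240, 241, 242, 243]))
0.145 (array([  0,   0,   0,   0,   0,   0,   0,   0,   0,   0,   0,  38, 129,
        14,   0,   0,   0]), array([226, 227, 228, 229, 230, 231, 232, 233, 234, 235, 236, 237, 238,
       239, 240, 241, 242, 243]))
```

```bash
python3 -m inch '[{"offset":[0.01,0,0],"turn":[0,0,0],"fingers":0.7},{"offset":[0.01,0,0],"turn":[0,0,0],"fingers":0.7},{"offset":[0.01,0,0],"turn":[0,0,0],"fingers":0.7}]'
cat > g.py <<'E'
from m import *
F=[];G=[];C=[]
for i in range(6):
    p,d=capture("top");uv,P=cloud("top",d,(0,0,640,400));s=P@[.101,.995,0]*1000
    x=(P[:,0]>.484)&(P[:,0]<.530);r=x&(s>226)&(s<246)
    q=r&(P[:,2]>.122)&(P[:,2]<.134);f=r&(P[:,2]>.145)&(P[:,2]<.2)
    a=P[:,0]<.507
    F.append([np.percentile(s[q&a],4),np.percentile(s[q&~a],4)]);G.append([np.median(s[f&a]),np.median(s[f&~a])])
    t=P[(P[:,2]>.213)&(P[:,2]<.23)&(P[:,0]>.42)&(P[:,0]<.66)&(P[:,1]>.15)&(P[:,1]<.37)];C.append(np.r_[rect(t)[0],rect(t)[2]])
print("front",np.mean(F,0).round(2),"face",np.mean(G,0).round(2),"case",np.mean(C,0).round(2),{k:np.round(observe()[k],4).tolist() for k in("t","eef_pos","contact_force")})
E
python3 g.py
python3 -m inch '[{"offset":[0.01,0,0],"turn":[0,0,0],"fingers":0.7},{"offset":[0.01,0,0],"turn":[0,0,0],"fingers":0.7},{"offset":[0.01,0,0],"turn":[0,0,0],"fingers":0.7}]'
python3 g.py
```

```text
t: 13.3
eef_pos: [0.5268, 0.0688, 0.0303]
eef_rot: [0.0, 0.742, 0.67, -0.001]
contact_force: [-0.5, -6.7, 2.1]
finger_gap: 0.0599
gripper_force: 3.3
front [232.64 232.66] face [238.37 238.37] case [547.02 265.32  84.32] {'t': 13.6, 'eef_pos': [0.5269, 0.0689, 0.0303], 'contact_force': [-0.1777, -6.1713, 2.2134]}
t: 13.98
eef_pos: [0.5269, 0.0689, 0.0303]
eef_rot: [0.001, 0.742, 0.67, -0.001]
contact_force: [-0.5, -8.4, 2.0]
finger_gap: 0.0595
gripper_force: 4.5
front [232.58 232.66] face [238.34 238.39] case [547.1  265.33  84.38] {'t': 14.275, 'eef_pos': [0.5269, 0.0689, 0.0303], 'contact_force': [0.3847, -9.7576, 3.1349]}
```

Force has risen to about 10 N with no tool motion, the case hasn't moved, and the plate is parallel to the face: it is seated. I'll back off and check.

```bash
python3 -m inch '[{"offset":[-0.05,0,0],"turn":[0,0,0],"fingers":0.7},{"offset":[-0.15,0,0],"turn":[0,0,0],"fingers":0.7},{"offset":[-0.4,0,0],"turn":[0,0,0],"fingers":0.7},{"offset":[-0.8,0,0],"turn":[0,0,0],"fingers":0.7},{"offset":[-1,0,0],"turn":[0,0,0],"fingers":0.7},{"offset":[-1,0,0],"turn":[0,0,0],"fingers":0.7}]'
python3 -m inch '[{"offset":[-0.3,0,-0.5],"turn":[0,0,0],"fingers":0.7},{"offset":[-0.7,0,-1],"turn":[0,0,0],"fingers":0.7},{"offset":[-1,0,-1],"turn":[0,0,0],"fingers":0.7},{"offset":[-1,0,-1],"turn":[0,0,0],"fingers":0.7}]'
python3 -m inch '[{"offset":[-0.3,0,-0.5],"turn":[0,0,0],"fingers":0.7},{"offset":[-0.7,0,-1],"turn":[0,0,0],"fingers":0.7},{"offset":[-1,0,-1],"turn":[0,0,0],"fingers":0.7},{"offset":[-1,0,-1],"turn":[0,0,0],"fingers":0.7}]'
python3 g.py; python3 m.py f .05 .182
python3 - <<'E'
from h import *
a=np.load("pics/f_top.npz")["p"][90:330,110:400];b=np.load("pics/f_scene.npz")["p"][90:300,220:450]
f=lambda x,g:cv2.resize(x,None,fx=g,fy=g,interpolation=2)
a=cv2.convertScaleAbs(f(a,1.35),alpha=2.2);b=f(b,1.7);h=max(len(a),len(b));z=lambda x:cv2.copyMakeBorder(x,0,h-len(x),0,0,0)
cv2.imwrite("pics/f.png",np.hstack([z(a),z(b)])[:,:,::-1])
E
```

```text
t: 15.02
eef_pos: [0.5167, -0.0302, 0.0301]
eef_rot: [-0.0, 0.743, 0.669, -0.0]
contact_force: [0.6, 0.7, 0.4]
finger_gap: 0.06
gripper_force: 0.0
t: 15.52
eef_pos: [0.507, -0.1296, 0.1308]
eef_rot: [0.001, 0.743, 0.669, 0.0]
contact_force: [0.2, 0.2, 0.1]
finger_gap: 0.0602
gripper_force: 0.0
t: 16.02
eef_pos: [0.4969, -0.2283, 0.2302]
eef_rot: [0.0, 0.743, 0.67, 0.0]
contact_force: [0.1, 0.7, -0.5]
finger_gap: 0.0597
gripper_force: 0.0
front [232.68 232.54] face [238.4  238.39] case [547.05 265.43  84.32] {'t': 16.325, 'eef_pos': [0.4971, -0.2257, 0.2299], 'contact_force': [-0.0396, 0.0948, 0.6303]}
top platetop 98 [558.6 179.7] [ 6.5 92.5] 84.76 z 0.1283
top foot 1757 [538.6 131.1] [107.1 122.8] 84.3 z 0.0266
top case 6313 [547.2 265.6] [164.  180.6] 84.41 z 0.2185
top plateface 289 [557.8 178.1] 86.53 1.5
top caseface 1531 [533.2 182.4] 84.43 3.7
scene platetop 111 [551.5 176.8] [ 10.5 105. ] 89.55 z 0.1295
scene foot 884 [535.3 131.8] [112.1 127.9] 83.99 z 0.0295
scene case 1756 [545.  263.3] [170.  183.7] 83.62 z 0.2213
scene plateface 505 [560.3 178.2] 87.86 2.3
scene caseface 2272 [537.6 183. ] 84.53 3.7
[ 0.497  -0.2264  0.2301]
```

View pics/f.png

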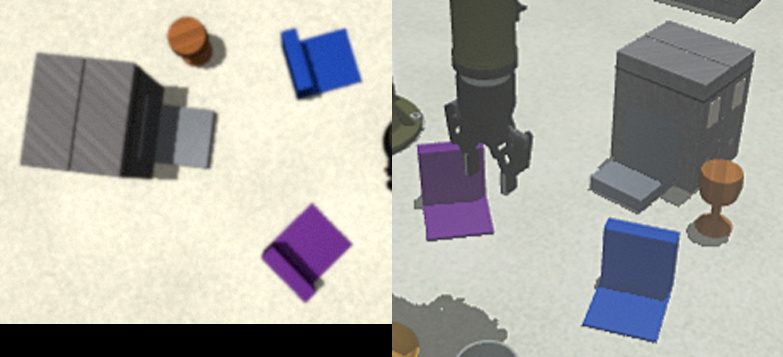

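The bookend stands against the row end (crop left 190,135; right 625,180), and the other objects are unmoved. One last check of the face's lean against the remaining sub-millimetre gap reading.

```bash
python3 - <<'E'
from m import *
for nm in("f","a"):
  d=np.load(f"pics/{nm}_top.npz")["d"];uv,P=cloud("top",d,(0,0,640,400));s=P@[.101,.995,0]*1000
  r=(P[:,0]>.49)&(P[:,0]<.585)&(s>230)&(s<246)&(P[:,2]>.14)&(P[:,2]<.205)
  k=np.polyfit(P[r,2],s[r],1);print(nm,"face s at z=.13:",np.polyval(k,.13),"z=0:",np.polyval(k,0))
  q=(P[:,0]>.49)&(P[:,0]<.585)&(P[:,2]>.122)&(P[:,2]<.134)&((s>226)&(s<240) if nm=="f" else (s>-20)&(s<20))
  print(len(s[q]),np.percentile(s[q],[2,4,50,96,98]).round(2))
E
```

```text
f face s at z=.13: 238.1242915944534 z=0: 237.53602087353215
148 [232.32 232.41 235.58 238.81 238.9 ]
a face s at z=.13: 238.16112549400452 z=0: 237.64405082280228
75 [-1.68 -1.41  1.21  3.78  4.08]
```

```bash
python3 -c "
from station import *
print(hand_in())"
```

```text
the job is handed in; nothing more can be done
None
```

I tipped the grey bookend back onto its foot and pushed it to the middle of the row's end face. It stands there with its back against the cases: the push force rose to about 10 N with no movement, and the cameras put any gap under about 1 mm. The cases did not move measurably and nothing else was touched. I handed it in at about 16 s.

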